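# Wedge the gauge head into its tapered dovetail mount

### The job

Take the gauge head that stands on the bench, set its dovetail foot narrow end first into the wide mouth of the tapered way on the black plate, and slide it along against the straight jaw until it wedges snugly between that jaw and the sprung strip. Tighten it with a gentle push of roughly 15 newtons, without forcing the strip, and let go so that it stays wedged by itself; leave the flange, the ring and the wrench where they are.

Things in the scene. Friction and masses are not known exactly. Their poses are not given: they have to be found in the camera images.
- gauge_head: Loose gauge head, about 0.4 kg, starts upright: grey housing on a bare steel dovetail foot 80 long, 14 high, flanks leaning in 20 deg upward. Origin: underside of foot, below the housing's middle; z up; +x end is narrow. At the underside the +y edge is straight, parallel to x, at y=+22 mm; the -y edge tapers 1:8 from y=-28 (rear, x=-40) to y=-18 (front, x=+40).
- housing (a point): Middle of the gauge head's grey box housing, 39 mm above the foot's underside. The housing measures 36 along the gauge head's x, 30 along its y, 50 high, right on top of the foot (z 14 to 64 mm); a stub 18 mm across on its top ends at z=77. Axes as the gauge head's.
- way: Fixed dovetail way. Origin: underside of its black plate (320 x 190 x 6 mm), middle, on the bench; z up; the foot slides in along +x. Aluminium floor 16 mm above the bench, 124 wide, x -145 to +135 mm: open landing up to the mouth at x=-30, then two jaws to x=+120, tops up to 19 mm above the floor, both overhanging 20 deg like the foot. The way narrows towards +x.
- mouth (a point): Foot of the straight jaw (on the way's +y side) at the mouth: in the way's frame x=-30, y=+22, z=16 mm. The jaw's face runs along x from here. A foot lying against it has its origin at y=0, z=16 in the way's frame, axes parallel. The sprung strip facing it is nominally at y=-34 at the mouth and y=-15.5 at x=+120 (taper 1:8), at floor level.
- gib (a joint): How far the sprung strip on the way's -y side is pressed back, m: 0 free, stop 0.003; spring 5 N per mm. Its block is clamped anywhere within 3 mm in y of nominal, not reported: a foot against the straight jaw first touches the strip with its origin at x=+36 to +84 mm in the way's frame: feel it. Each 8 mm further presses about 1 mm, push rising roughly 2 N per mm of slide; friction holds it.
- blank_flange: Loose steel disc, 70 mm diameter, 12 high, flat on the bench; a bystander. Origin under its centre.
- centring_ring: Loose aluminium ring, 52 mm outer diameter, 10 high, flat on the bench; a bystander. Origin under its centre.
- wrench: Loose steel wrench lying on the bench beyond the way; a bystander. Its length is along its x.
Not all that is in view belongs to the job. Leave any green or purple look-alike of the gauge_head alone.

How it is judged:
By the outcome, as a careful person would: the job done as asked, in the order asked, and still so for the second after the job is handed in, with the robot touching nothing.
It also fails if it takes over 58 s, if anything falls off the work surface, if the arm or the gripper's body presses on something with over 40 N, if the wrist force passes 120 N, or if a joint passes its speed limit or range.

### The arm

A 6-joint arm with a two-finger parallel gripper is mounted at the origin on the work surface. World frame = base frame: x ahead of the robot, y to its left, z up, the work surface at z = 0. Lengths are in m, angles in rad, forces in N, time in s.
With the tool pointing down it reaches from about 0.375 to 0.975 m from the base axis. Payload 3.8 kg.
Tool frame: the origin (TCP) lies at the very end of the fingers, on their centre line; the grasp point (between the pads) lies 19 mm behind it (ctrl.grasp_offset is the x of the grasp point in the tool frame, in m); x points along the fingers, z is the direction in which the jaws open and shut, and the axes are right-handed (so a half turn about x gives the same grasp; the last joint's range is limited). The gripper opens to 85 mm and grips with 20 to 120 N. Pads are 22 mm wide; open, the fingers measure 114 mm over their backs; the gripper's body (76 mm by 85 mm) begins 54 mm behind the grasp point. The pads swing forward as they close: fully open they stand 13 mm farther back than shut.
Start: joints at [1.149, 0.264, 1.604, -0, 1.274, -0.037], TCP at [0.253, 0.626, 0.231] pointing down, gripper open.
Joint ranges: [-2.63, 2.63], [-0.94, 2.18], [0.31, 2.57], [-1.31, 4.45], [0, 2.66], [-2.55, 2.55]. Speed limits (rad/s): [2.57, 2.57, 3.14, 3.14, 3.14, 3.14].

### API

Orientations are given as a unit quaternion [x, y, z, w].
In Python, from bench import ctrl gives the robot as it stands. The module is installed in compiled form; this text tells all that it offers.
- The arm moves only by the shell command python3 -m inch 'ROWS'. ROWS is JSON, one flat list of numbers, 5 for each row, row after row: the opening, from 0 (shut) to 1 (fully open), then the shift along the tool's x, y, z in cm, then the turn about the tool's x in rad. In form: [gripper, x, y, z, twist, gripper, x, y, z, twist, ...]. A call has 1 to 10 rows; each row shifts and turns the commanded pose from where the row before left it, along the tool's axes as they then stand; what a row does not reach is not made up. A row lasts 1/12 s, in which the tool goes at most 41.7 mm and 7.16 degrees, less where a joint would pass 70% of its speed; a pose out of reach is approached as far as the arm can. A call with a gripper value outside its range is refused whole. The fingers move at their own pace and stop on an object; the grip force is fixed at half the most. Time passes only in rows, so rows that do not move let the fingers close. It gives the time, the measured TCP pose, the force and the opening at its end, in the units of the state.
- ctrl.read_state(): the state, without advancing time (a new reading comes with each control period).
- ctrl.read_camera(name): name is "side" or "top"; returns a dict with "pixels" (384x512x3 uint8, red, green, blue), "fx", "fy", "cx", "cy" (pixels), "position" and "rotation" of the camera in the world. Camera axes: x right, y up, looking along -z (the intrinsics and any distortion apply to the point x, -y, -z); pixel columns grow to the right and rows downward; lengths in m; the calibration is good to about 2 mm. A picture is of the moment at which its call begins. There is no depth.
- ctrl.hand_in(): hands the job in, once; it reports no verdict.
The state is a dict: "clock": time; "joints": joint angles; "qd": joint speeds; "joint_torque": joint torques, N m; "eef_pos": TCP position; "tool_rot": TCP orientation; "contact_force": force on the tool from outside, world axes, zero at the start; "moment": the same for the moment, N m; "width": finger opening in m.
Only numpy, scipy, OpenCV 4.12 (cv2) and the standard library are available. Lean on these libraries where they do the work, as an engineer would, in place of code of your own. Each camera call takes 0.05 s, during which the arm holds its last target.

## Working session

There is one attempt and no reset: what is moved stays moved. The work goes in short steps, Python scripts to look and compute and a shell command to move; the robot and the scene stay as the last step left them, time stands still between calls to the robot, and variables do not carry over. Pictures are saved under pics/ and viewed, and the job is handed in when it is done.

```bash
mkdir -p pics; ls; python3 - <<'E'
from bench import ctrl
import cv2,numpy as np
s=ctrl.read_state()
for k,v in s.items(): print(k,np.round(v,4))
print(ctrl.grasp_offset)
for n in("top","side"):
    c=ctrl.read_camera(n)
    cv2.imwrite(f"pics/{n}0.png",c["pixels"][...,::-1])
    for k in c:
        if k!="pixels":print(n,k,np.round(c[k],4))
E
```

```text
pics
clock 0.0
joints [ 1.1491  0.2648  1.6054 -0.      1.2737 -0.0369]
qd [-0.0011 -0.0012  0.001  -0.0004 -0.0007  0.0002]
joint_torque [-5.00000e-04 -5.15120e+01 -3.67313e+01  1.00000e-04  1.32000e-02
 -0.00000e+00]
eef_pos [0.2531 0.625  0.23  ]
tool_rot [-0.3956  0.587   0.3948  0.5857]
contact_force [ 0.2996  0.6418 -0.14  ]
moment [-0.0104  0.0081 -0.0096]
width 0.0854
-0.0187
top fx 421.1677
top fy 421.1677
top cx 249.0366
top cy 181.5421
top position [0.3657 0.0032 1.1628]
top rotation [ 0.0507 -0.0673 -0.695   0.714 ]
side fx 445.1247
side fy 445.1247
side cx 252.7694
side cy 197.7457
side position [ 0.1762 -0.9665  0.7909]
side rotation [ 0.4516 -0.0826 -0.1669  0.8726]
```

View pics/top0.png

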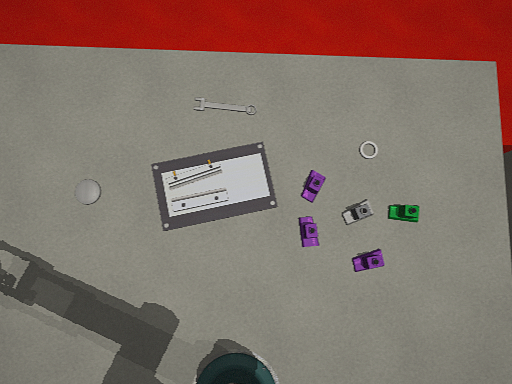

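View pics/side0.png

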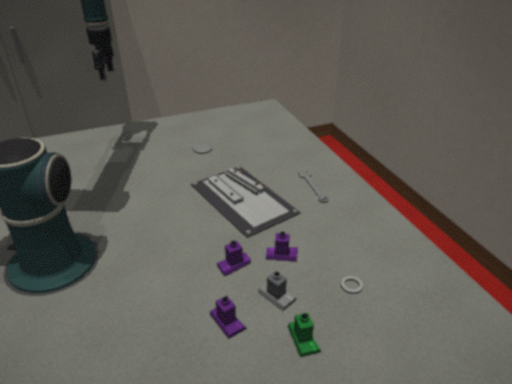

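```bash
cat > h.py <<'E'
import numpy as np,cv2
from scipy.spatial.transform import Rotation as R
from bench import ctrl
def ray(c,uv):
    uv=np.atleast_2d(uv).astype(float)
    d=np.c_[(uv[:,0]-c["cx"])/c["fx"],-(uv[:,1]-c["cy"])/c["fy"],-np.ones(len(uv))]
    return np.array(c["position"]),R.from_quat(c["rotation"]).apply(d)
def onz(c,uv,z):
    p,d=ray(c,uv); return p+d*((z-p[2])/d[:,2])[:,None]
def proj(c,P):
    q=R.from_quat(c["rotation"]).inv().apply(np.atleast_2d(P)-np.array(c["position"]))
    return np.c_[c["cx"]+c["fx"]*q[:,0]/-q[:,2],c["cy"]-c["fy"]*q[:,1]/-q[:,2]]
E
python3 - <<'E'
import cv2
a=cv2.imread('pics/top0.png')
cv2.imwrite('pics/t_way.png',cv2.resize(a[135:235,145:285],None,fx=5.7,fy=5.7,interpolation=cv2.INTER_CUBIC))
cv2.imwrite('pics/t_g.png',cv2.resize(a[190:235,330:385],None,fx=12,fy=12,interpolation=cv2.INTER_CUBIC))
b=cv2.imread('pics/side0.png')
cv2.imwrite('pics/s_g.png',cv2.resize(b[260:315,250:305],None,fx=10,fy=10,interpolation=cv2.INTER_CUBIC))
E
```

```text
(no output)
```

View pics/t_way.png

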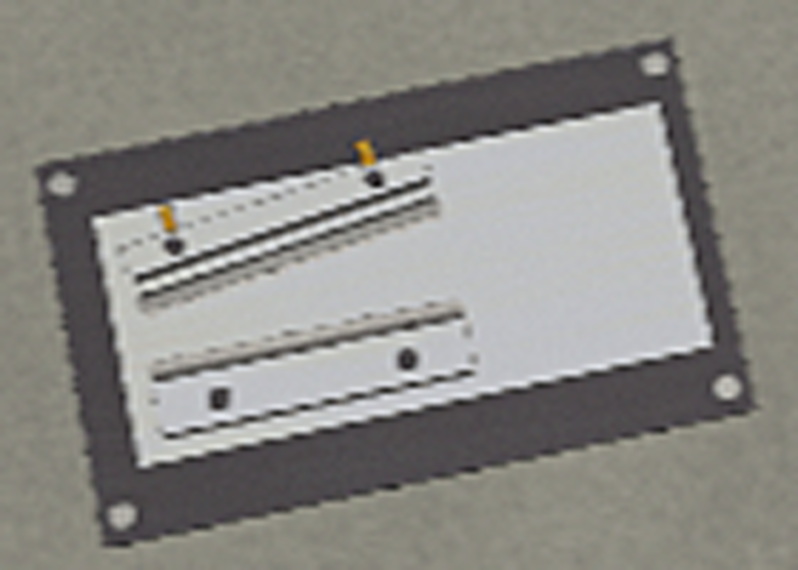

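View pics/t_g.png

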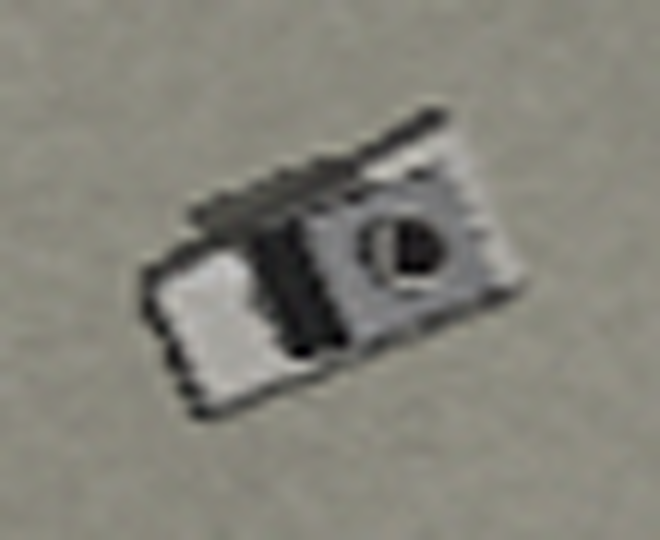

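View pics/s_g.png

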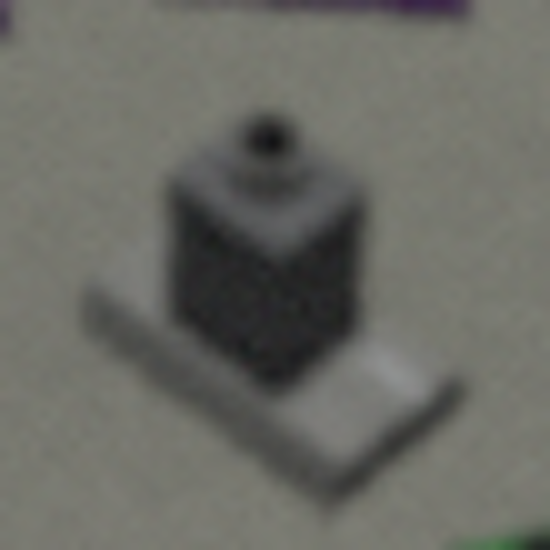

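```bash
python3 - <<'E'
from h import *
c=ctrl.read_camera("top"); im=c["pixels"].astype(int); np.set_printoptions(precision=4,suppress=True)
# plate: dark + white inside; mask of dark grey pixels
g=im.mean(2); sub=np.zeros(g.shape,np.uint8); sub[135:235,145:285]=((g<100)[135:235,145:285])*255
cs,_=cv2.findContours(sub,cv2.RETR_EXTERNAL,cv2.CHAIN_APPROX_NONE)
k=max(cs,key=cv2.contourArea); P=onz(c,k[:,0,:],0.006)[:,:2]
r=cv2.minAreaRect((P*1000).astype(np.float32)); print("plate",r)
W=sub*0; W[135:235,145:285]=((g>165)[135:235,145:285])*255
cs,_=cv2.findContours(W,cv2.RETR_EXTERNAL,cv2.CHAIN_APPROX_NONE)
pts=np.vstack([q[:,0,:] for q in cs if cv2.contourArea(q)>200]); P=onz(c,pts,0.016)[:,:2]
print("floor",cv2.minAreaRect((P*1000).astype(np.float32)))
# jaw mouth edge etc. by hand pixels from zoom
z=lambda u,v:(145+(u+.5)/5.7-.5,135+(v+.5)/5.7-.5)
print("straight jaw top edge mouth/end",onz(c,[z(463,304),z(153,366)],.035))
print("straight jaw dark floor line?",onz(c,[z(463,316),z(153,378)],.035))
# gauge
z=lambda u,v:(330+(u+.5)/12-.5,190+(v+.5)/12-.5)
q=onz(c,[z(150,275),z(200,415),z(520,290),z(445,112)],.004); print("foot corners FL(-y),F+y,R+y,R-y\n",q)
for a,b in((0,1),(1,2),(2,3),(3,0)): print(np.linalg.norm(q[a]-q[b]))
d=q[1]-q[2]; print("heading",np.degrees(np.arctan2(d[1],d[0])))
t=onz(c,[z(310,225),z(350,345),z(490,285),z(440,165)],.064); print("housing top",t,t.mean(0))
print("stub top",onz(c,[z(415,248)],.077))
s=ctrl.read_camera("side")
z=lambda u,v:(250+(u+.5)/10-.5,260+(v+.5)/10-.5)
print("side stub",onz(s,[z(268,135)],.077)); print("side housing top",onz(s,[z(170,185),z(268,135+0),z(360,190),z(280,255)],.064))
print("side foot corners",onz(s,[z(85,300),z(330,500)],.0))
E
```

```text
plate ((548.6663818359375, 76.32579803466797), (191.6154327392578, 319.0692443847656), 13.581498146057129)
floor ((549.9152221679688, 71.43030548095703), (122.55343627929688, 279.3362121582031), 13.543962478637695)
straight jaw top edge mouth/end [[0.537  0.0412 0.035 ]
 [0.5032 0.186  0.035 ]]
straight jaw dark floor line? [[0.5312 0.041  0.035 ]
 [0.4975 0.1857 0.035 ]]
foot corners FL(-y),F+y,R+y,R-y
 [[ 0.4821 -0.2819  0.004 ]
 [ 0.4502 -0.293   0.004 ]
 [ 0.481  -0.3679  0.004 ]
 [ 0.522  -0.3514  0.004 ]]
0.0338692287261789
0.08098341839302091
0.044252115415455595
0.08012852307102684
heading 112.3837795675097
housing top [[ 0.4881 -0.3026  0.064 ]
 [ 0.462  -0.3109  0.064 ]
 [ 0.476  -0.3421  0.064 ]
 [ 0.5021 -0.3316  0.064 ]] [ 0.482  -0.3218  0.064 ]
stub top [[ 0.4823 -0.3218  0.077 ]]
side stub [[ 0.4823 -0.3188  0.077 ]]
side housing top [[ 0.4611 -0.3132  0.064 ]
 [ 0.4879 -0.307   0.064 ]
 [ 0.5001 -0.3304  0.064 ]
 [ 0.4753 -0.3418  0.064 ]]
side foot corners [[ 0.4527 -0.2829  0.    ]
 [ 0.4815 -0.3598  0.    ]]
```

```bash
cat >> h.py <<'E'
np.set_printoptions(precision=4,suppress=True)
def plan(target,jaw_deg,st=None):
    """twist first (rad), then shift in tool axes after twist (cm)"""
    st=st or ctrl.read_state(); r=R.from_quat(st["tool_rot"]); M=r.as_matrix()
    z=M[:,2]; h=np.degrees(np.arctan2(z[1],z[0]))
    dh=(jaw_deg-h+90)%180-90
    tw=-np.radians(dh)  # tool x points down
    M2=(r*R.from_rotvec([tw,0,0])).as_matrix()
    print("tool x",M[:,0],"jaw hdg",h,"twist",tw,"shift now-axes cm",M.T@(np.array(target)-st["eef_pos"])*100,"shift after twist cm",M2.T@(np.array(target)-st["eef_pos"])*100)
E
python3 - <<'E'
from h import *
plan([.482,-.321,.16],23)
E
```

```text
tool x [-0.0006 -0.0014 -1.    ] jaw hdg 67.95378211828618 twist 0.7845915091882449 shift now-axes cm [  7.1568 -56.7242 -79.102 ] shift after twist cm [  7.1568 -96.0308 -15.901 ]
```

```bash
python3 -m inch '[1,0,0,0,0.112,1,0,0,0,0.112,1,0,0,0,0.112,1,0,0,0,0.112,1,0,0,0,0.112,1,0,0,0,0.112,1,0,0,0,0.112,1,0,-2,-0.3,0,1,0,-4,-0.66,0,1,0,-4,-0.66,0]'
python3 -m inch '[1,0,-4,-0.66,0,1,0,-4,-0.66,0,1,0,-4,-0.66,0,1,0,-4,-0.66,0,1,0,-4,-0.66,0,1,0,-4,-0.66,0,1,0,-4,-0.66,0,1,0,-4,-0.66,0,1,0,-4,-0.66,0,1,0,-4,-0.66,0]'
python3 -m inch '[1,0,-4,-0.66,0,1,0,-4,-0.66,0,1,0,-4,-0.66,0,1,0,-4,-0.66,0,1,0,-4,-0.66,0,1,0,-4,-0.66,0,1,0,-4,-0.66,0,1,0,-4,-0.66,0,1,0,-3,-0.66,0,1,0,-1,-0.66,0]'
python3 - <<'E'
from h import *
plan([.482,-.321,.13],23)
E
```

```text
clock: 1.03
eef_pos: [0.2773, 0.5268, 0.2306]
tool_rot: [-0.142, 0.693, 0.142, 0.693]
contact_force: [1.1, -0.6, 1.4]
width: 0.0852
clock: 1.87
eef_pos: [0.3731, 0.1315, 0.2314]
tool_rot: [-0.141, 0.693, 0.141, 0.693]
contact_force: [1.0, 1.2, -0.5]
width: 0.0854
clock: 2.7
eef_pos: [0.4543, -0.2278, 0.2312]
tool_rot: [-0.141, 0.693, 0.14, 0.693]
contact_force: [0.6, 0.6, 0.2]
width: 0.0854
tool x [ 0.0007 -0.0017 -1.    ] jaw hdg 22.863229732524935 twist -0.002387091486273313 shift now-axes cm [10.1416 -9.6433 -1.063 ] shift after twist cm [10.1416 -9.6407 -1.086 ]
```

```bash
python3 -m inch '[1,0,-3,-0.4,0,1,0,-3,-0.4,0,1,2,-2.4,-0.2,0,1,3,-1.2,-0.1,0,1,3,0,0,0,1,0,0,0,0,1,0,0,0,0]'
python3 - <<'E'
from h import *
plan([.482,-.321,.13],23)
for n in("top","side"):
    c=ctrl.read_camera(n); p=proj(c,[.482,-.321,.05])[0].astype(int); im=c["pixels"][...,::-1]
    x,y=p; cv2.imwrite(f"pics/{n}1.png",cv2.resize(im[max(0,y-60):y+60,max(0,x-65):x+65],None,fx=5,fy=5,interpolation=cv2.INTER_CUBIC))
E
```

```text
clock: 3.28
eef_pos: [0.479, -0.3147, 0.1491]
tool_rot: [-0.139, 0.694, 0.143, 0.691]
contact_force: [0.7, 0.1, 0.9]
width: 0.0856
tool x [-0.0049  0.0038 -1.    ] jaw hdg 23.031371556372157 twist 0.000547536950169276 shift now-axes cm [ 1.9039 -0.7063  0.0384] shift after twist cm [ 1.9039 -0.7063  0.0387]
```

View pics/side1.png

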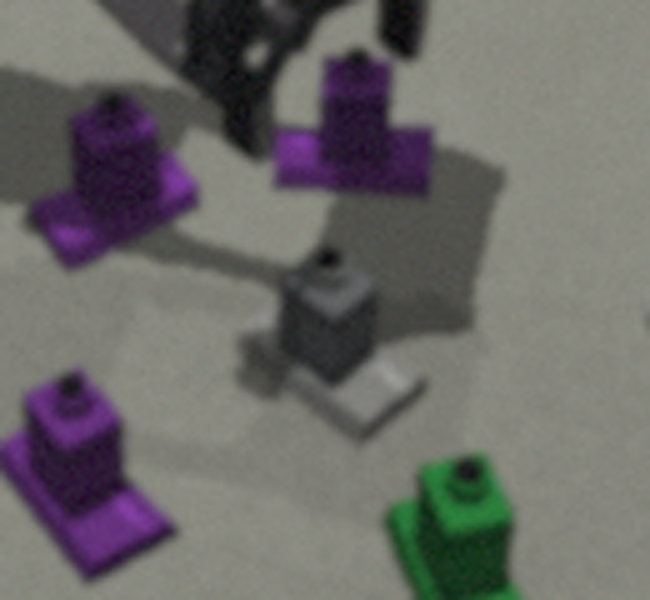

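View pics/top1.png

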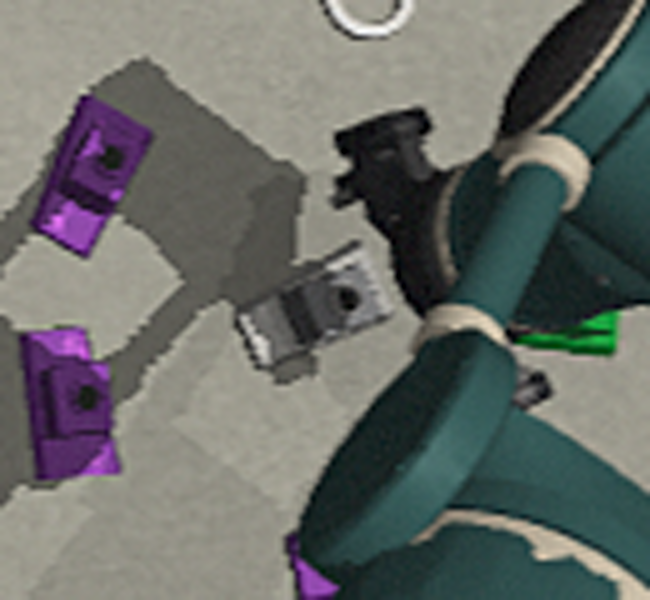

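```bash
python3 -m inch '[1,0,-0.7,0,0,1,2,0,0,0,1,2,0,0,0,1,0,0,0,0,1,0,0,0,0]'
python3 - <<'E'
from h import *
plan([.482,-.321,.025],23)
E
```

```text
clock: 3.8
eef_pos: [0.4838, -0.3228, 0.112]
tool_rot: [-0.141, 0.693, 0.141, 0.693]
contact_force: [0.8, -0.6, 0.0]
width: 0.0853
tool x [-0. -0. -1.] jaw hdg 23.054460681674705 twist 0.0009505182081040152 shift now-axes cm [ 8.7023  0.2373 -0.0936] shift after twist cm [ 8.7023  0.2372 -0.0939]
```

```bash
python3 -m inch '[1,2,0.2,-0.1,0,1,2,0,0,0,1,2,0,0,0,1,2,0,0,0,1,0.7,0,0,0,1,0,0,0,0,1,0,0,0,0]'
python3 - <<'E'
from h import *
plan([.482,-.321,.025],23)
E
```

```text
clock: 4.38
eef_pos: [0.4829, -0.3221, 0.0258]
tool_rot: [-0.142, 0.692, 0.141, 0.693]
contact_force: [-0.2, -0.0, 0.7]
width: 0.0855
tool x [ 0.0015 -0.0011 -1.    ] jaw hdg 23.040579987888858 twist 0.0007082543990800564 shift now-axes cm [ 0.0751  0.1355 -0.0456] shift after twist cm [ 0.0751  0.1354 -0.0457]
```

```bash
python3 -m inch '[0,0,0,0,0,0,0,0,0,0,0,0,0,0,0,0,0,0,0,0,0,0,0,0,0,0,0,0,0,0,0,0,0,0,0,0,0,0,0,0,0,0,0,0,0,0,0,0,0,0]'
python3 -m inch '[0,-2,0,0,0,0,-2,0,0,0,0,-2,0,0,0,0,-2,0,0,0,0,0,0,0,0]'
python3 - <<'E'
from h import *
s=ctrl.read_state();print(s["eef_pos"],s["width"])
for n in("top","side"):
    c=ctrl.read_camera(n); p=proj(c,s["eef_pos"])[0].astype(int); im=c["pixels"][...,::-1]
    x,y=p; cv2.imwrite(f"pics/{n}2.png",cv2.resize(im[max(0,y-50):y+50,max(0,x-50):x+50],None,fx=6,fy=6,interpolation=cv2.INTER_CUBIC))
E
```

```text
clock: 5.22
eef_pos: [0.4822, -0.3218, 0.0251]
tool_rot: [-0.141, 0.693, 0.141, 0.693]
contact_force: [-1.5, 0.4, 5.9]
width: 0.0294
clock: 5.63
eef_pos: [0.484, -0.3229, 0.1077]
tool_rot: [-0.143, 0.691, 0.14, 0.694]
contact_force: [0.9, 0.4, -2.9]
width: 0.0295
[ 0.484  -0.3229  0.1077] 0.0294867022220478
```

View pics/side2.png

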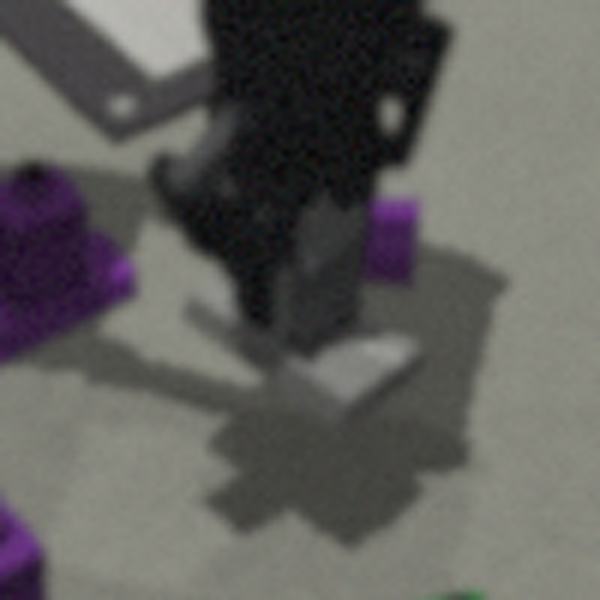

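View pics/top2.png

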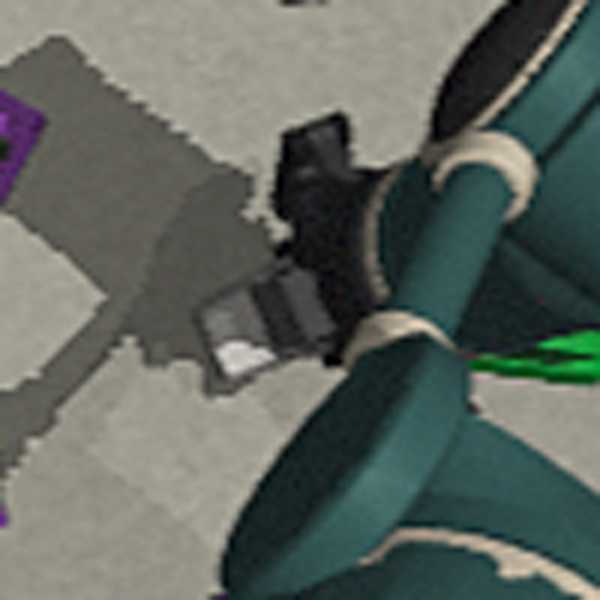

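```bash
python3 -m inch '[0,-2,0,0,0,0,-2,0,0,0.055,0,0,0,0,0.055,0,0,0,0,0.055,0,0,0,0,0]'
python3 - <<'E'
from h import *
plan([.5727,-.0105,.09],13.55)
E
```

```text
clock: 6.15
eef_pos: [0.4807, -0.3205, 0.1419]
tool_rot: [-0.082, 0.703, 0.084, 0.701]
contact_force: [-0.8, 0.2, -3.9]
width: 0.0295
tool x [-0.003   0.0022 -1.    ] jaw hdg 13.503199626097757 twist -0.000816820615758577 shift now-axes cm [ 5.2292 27.9811 16.1937] shift after twist cm [ 5.2292 27.9679 16.2166]
```

```bash
python3 -m inch '[0,0,2.8,1.6,0,0,0,2.8,1.6,0,0,0,2.8,1.6,0,0,0,2.8,1.6,0,0,0,2.8,1.6,0,0,0,2.8,1.6,0,0,0,2.8,1.6,0,0,0,2.8,1.6,0,0,0,2.8,1.6,0,0,0,2.8,1.6,0]'
python3 -m inch '[0,2,0,0,0,0,2,0,0,0,0,0,0,0,0,0,0,0,0,0]'
python3 - <<'E'
from h import *
plan([.5727,-.0105,.0415],13.55)
s=ctrl.read_state();print(s["eef_pos"],s["width"],s["contact_force"])
for n in("top","side"):
    c=ctrl.read_camera(n); p=proj(c,[.55,.04,.03])[0].astype(int); im=c["pixels"][...,::-1]
    x,y=p; cv2.imwrite(f"pics/{n}3.png",cv2.resize(im[max(0,y-50):y+50,max(0,x-65):x+65],None,fx=6,fy=6,interpolation=cv2.INTER_CUBIC))
E
```

```text
clock: 6.98
eef_pos: [0.5703, -0.01, 0.1417]
tool_rot: [-0.084, 0.703, 0.084, 0.701]
contact_force: [0.3, -1.2, -3.3]
width: 0.0294
clock: 7.32
eef_pos: [0.5686, -0.0113, 0.1009]
tool_rot: [-0.084, 0.705, 0.085, 0.699]
contact_force: [0.8, 0.1, -3.9]
width: 0.0293
tool x [-0.0075  0.0004 -1.    ] jaw hdg 13.65965285993041 twist 0.0019138034400137541 shift now-axes cm [ 5.9342 -0.0305  0.4558] shift after twist cm [ 5.9342 -0.0296  0.4558]
[ 0.5686 -0.0113  0.1009] 0.029301053250189175 [ 0.8033  0.0616 -3.9271]
```

View pics/side3.png

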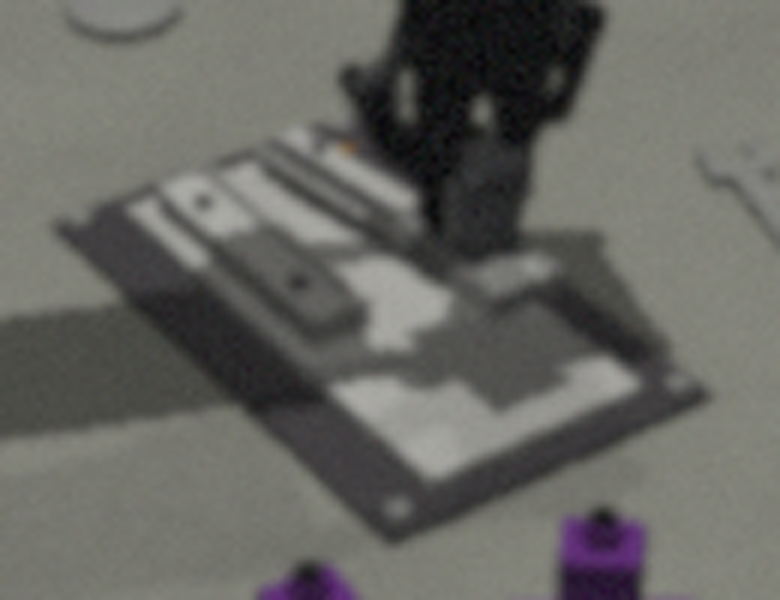

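View pics/top3.png

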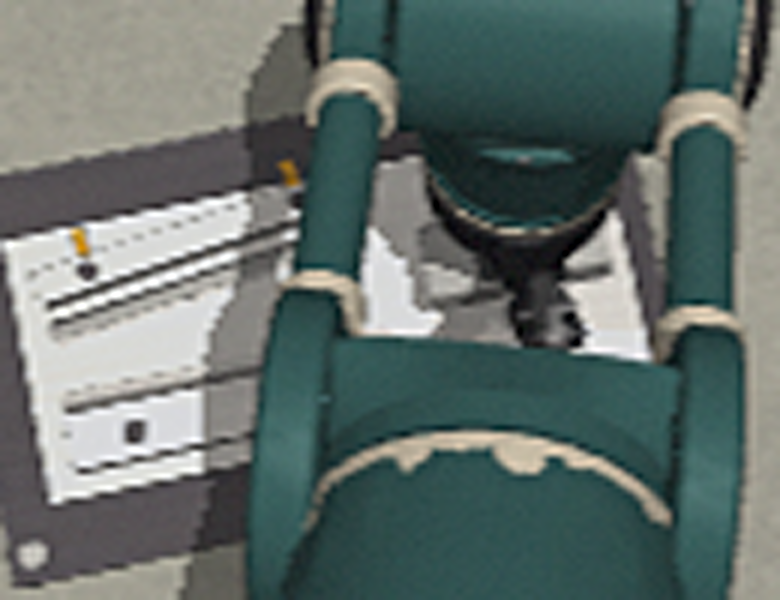

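```bash
python3 -m inch '[0,2,0,0.3,0,0,2,0,0,0,0,1,0,0,0,0,0.4,0,0,0,0,0,0,0,0,0,0,0,0,0]'
cat >> h.py <<'E'
def st():
    s=ctrl.read_state(); p=s["eef_pos"]; th=np.radians(103.55); ex=np.array([np.cos(th),np.sin(th)]); ey=np.array([-ex[1],ex[0]])
    o=np.array([.5487,.0763]); d=np.array(p[:2])-o; f=np.array(s["contact_force"])
    M=R.from_quat(s["tool_rot"]).as_matrix()
    print("t%.2f way x %.1f y %.1f footz %.1f mm | F way x %.1f y %.1f z %.1f | mom"%(s["clock"],d@ex*1e3,d@ey*1e3,(p[2]-.0251)*1e3,f[:2]@ex,f[:2]@ey,f[2]),np.array(s["moment"]),"toolx",M[:,0],"hdg %.2f w %.4f"%(np.degrees(np.arctan2(M[1,2],M[0,2])),s["width"]))
E
python3 -c "
from h import *
st()"
```

```text
clock: 7.92
eef_pos: [0.5753, -0.0113, 0.0511]
tool_rot: [-0.084, 0.702, 0.083, 0.703]
contact_force: [0.1, 0.2, -4.2]
width: 0.0292
t7.92 way x -91.4 y -5.3 footz 26.0 mm | F way x 0.1 y -0.1 z -4.2 | mom [ 0.0014 -0.0597  0.0522] toolx [ 0.0011 -0.0001 -1.    ] hdg 13.56 w 0.0292
```

```bash
python3 -m inch '[0,0.3,0,-0.1,0,0,0.3,0,-0.1,0,0,0,0,0,0,0,0,0,0,0]'
python3 -c "
from h import *
st()"
python3 -m inch '[0,0.1,0,0,0,0,0.1,0,0,0,0,0,0,0,0,0,0,0,0,0]'
python3 -c "
from h import *
st()"
```

```text
clock: 8.25
eef_pos: [0.5726, -0.0114, 0.0444]
tool_rot: [-0.084, 0.702, 0.084, 0.702]
contact_force: [1.3, 0.8, -3.6]
width: 0.0291
t8.25 way x -90.9 y -2.7 footz 19.3 mm | F way x 0.4 y -1.4 z -3.6 | mom [-0.0107  0.0124 -0.0173] toolx [ 0.0001  0.     -1.    ] hdg 13.58 w 0.0291
clock: 8.58
eef_pos: [0.5727, -0.0114, 0.0422]
tool_rot: [-0.084, 0.702, 0.084, 0.702]
contact_force: [0.0, -0.6, -4.5]
width: 0.0295
t8.58 way x -90.9 y -2.8 footz 17.1 mm | F way x -0.6 y 0.1 z -4.5 | mom [-0.0272 -0.0411 -0.0237] toolx [-0.0001  0.     -1.    ] hdg 13.58 w 0.0295
```

```bash
python3 -m inch '[0,0.1,0,0,0,0,0,0,0,0,0,0,0,0,0]'
python3 -c "
from h import *
st()"
python3 -m inch '[0,0.05,0,0,0,0,0,0,0,0,0,0,0,0,0]'
python3 -c "
from h import *
st()
c=ctrl.read_camera('side'); x,y=proj(c,[.55,.04,.03])[0].astype(int)
cv2.imwrite('pics/side4.png',cv2.resize(c['pixels'][y-50:y+50,x-65:x+65,::-1],None,fx=6,fy=6,interpolation=cv2.INTER_CUBIC))
"
```

```text
clock: 8.83
eef_pos: [0.5727, -0.0115, 0.0413]
tool_rot: [-0.084, 0.702, 0.084, 0.702]
contact_force: [0.2, -0.5, -4.2]
width: 0.0291
t8.83 way x -90.9 y -2.8 footz 16.2 mm | F way x -0.5 y -0.0 z -4.2 | mom [-0.0198 -0.0191  0.0066] toolx [-0. -0. -1.] hdg 13.58 w 0.0291
clock: 9.08
eef_pos: [0.5727, -0.0114, 0.0412]
tool_rot: [-0.084, 0.702, 0.084, 0.702]
contact_force: [-1.3, 1.0, -0.1]
width: 0.0292
t9.08 way x -90.9 y -2.8 footz 16.1 mm | F way x 1.3 y 1.0 z -0.1 | mom [-0.0223  0.2545  0.0217] toolx [ 0.  0. -1.] hdg 13.58 w 0.0292
```

View pics/side4.png

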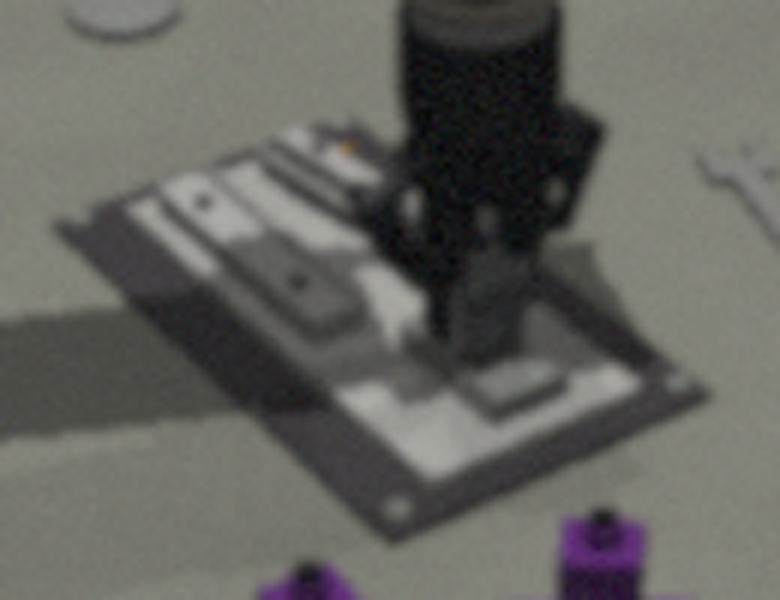

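```bash
python3 -m inch '[0,0,0.5,0,0,0,0,1,0,0,0,0,1,0,0,0,0,1,0,0,0,0,1,0,0,0,0,0.5,0,0,0,0,0,0,0,0,0,0,0,0]'
python3 -c "
from h import *
st()"
python3 -m inch '[0,0,0,-0.1,0,0,0,0,-0.1,0,0,0,0,0,0]'
python3 -c "
from h import *
st()"
```

```text
clock: 9.8
eef_pos: [0.5609, 0.0389, 0.0412]
tool_rot: [-0.083, 0.702, 0.084, 0.702]
contact_force: [-1.7, 3.8, 3.7]
width: 0.0292
t9.80 way x -39.2 y -3.1 footz 16.1 mm | F way x 4.1 y 0.7 z 3.7 | mom [0.6608 0.1482 0.0007] toolx [ 0.0001  0.0018 -1.    ] hdg 13.61 w 0.0292
clock: 10.05
eef_pos: [0.5597, 0.0367, 0.0411]
tool_rot: [-0.083, 0.702, 0.084, 0.703]
contact_force: [2.2, 3.7, 3.1]
width: 0.0291
t10.05 way x -41.1 y -1.4 footz 16.0 mm | F way x 3.1 y -3.0 z 3.1 | mom [ 0.5243 -0.4164  0.0566] toolx [ 0.0015  0.0003 -1.    ] hdg 13.56 w 0.0291
```

```bash
python3 -m inch '[0,-0.03,0,-0.1,0,0,0,0,0,0,0,0,0,0,0]'
python3 -c "
from h import *
st()"
python3 -m inch '[0,0,0,-0.1,0,0,0,0,0,0,0,0,0,0,0]'
python3 -c "
from h import *
st()"
```

```text
clock: 10.3
eef_pos: [0.5583, 0.036, 0.0411]
tool_rot: [-0.084, 0.702, 0.083, 0.702]
contact_force: [1.2, 0.7, 0.6]
width: 0.0295
t10.30 way x -41.5 y 0.1 footz 16.0 mm | F way x 0.4 y -1.3 z 0.6 | mom [ 0.0711 -0.4239  0.04  ] toolx [ 0.0005 -0.0003 -1.    ] hdg 13.56 w 0.0295
clock: 10.55
eef_pos: [0.558, 0.0359, 0.0411]
tool_rot: [-0.084, 0.701, 0.083, 0.703]
contact_force: [5.6, -0.0, -2.5]
width: 0.0294
t10.55 way x -41.4 y 0.4 footz 16.0 mm | F way x -1.3 y -5.5 z -2.5 | mom [ 0.1009 -0.9866 -0.1319] toolx [ 0.002  -0.0001 -1.    ] hdg 13.55 w 0.0294
```

```bash
python3 -m inch '[0,0,0.5,0,0,0,0,0.7,0,0,0,0,0.8,0,0,0,0,0.5,0,0,0,0,0,0,0]'
python3 -c "
from h import *
st()"
python3 -m inch '[0,0,0.5,0,0,0,0,0.7,0,0,0,0,0.8,0,0,0,0,0.5,0,0,0,0,0,0,0]'
python3 -c "
from h import *
st()"
```

```text
clock: 10.97
eef_pos: [0.5521, 0.0604, 0.0412]
tool_rot: [-0.084, 0.701, 0.083, 0.703]
contact_force: [4.6, 0.6, -2.6]
width: 0.0295
t10.97 way x -16.3 y 0.4 footz 16.1 mm | F way x -0.5 y -4.6 z -2.6 | mom [ 0.0701 -0.9196 -0.128 ] toolx [ 0.0022 -0.0007 -1.    ] hdg 13.60 w 0.0295
clock: 11.38
eef_pos: [0.5463, 0.0847, 0.0412]
tool_rot: [-0.084, 0.701, 0.083, 0.703]
contact_force: [4.8, 0.4, -3.0]
width: 0.0294
t11.38 way x 8.8 y 0.4 footz 16.1 mm | F way x -0.8 y -4.8 z -3.0 | mom [ 0.076  -0.9557 -0.0856] toolx [ 0.0022 -0.0007 -1.    ] hdg 13.61 w 0.0294
```

Steady light contact along the straight jaw. Continue to x≈+30, then feel for the strip.

```bash
python3 -m inch '[0,0,0.5,0,0,0,0,0.6,0,0,0,0,0.6,0,0,0,0,0.3,0,0,0,0,0,0,0]'
python3 -c "
from h import *
st()"
python3 -m inch '[0,0,0.2,0,0,0,0,0.2,0,0,0,0,0,0,0]'
python3 -c "
from h import *
st()"
python3 -m inch '[0,0,0.2,0,0,0,0,0.2,0,0,0,0,0,0,0]'
python3 -c "
from h import *
st()"
```

```text
clock: 11.8
eef_pos: [0.5417, 0.1038, 0.0412]
tool_rot: [-0.084, 0.701, 0.083, 0.703]
contact_force: [4.9, -0.4, -3.1]
width: 0.0295
t11.80 way x 28.4 y 0.4 footz 16.1 mm | F way x -1.5 y -4.7 z -3.1 | mom [-0.1411 -0.9965 -0.0962] toolx [ 0.0022 -0.0011 -1.    ] hdg 13.61 w 0.0295
clock: 12.05
eef_pos: [0.5408, 0.1072, 0.0412]
tool_rot: [-0.084, 0.701, 0.083, 0.703]
contact_force: [5.1, -2.3, -1.6]
width: 0.0293
t12.05 way x 31.9 y 0.4 footz 16.1 mm | F way x -3.4 y -4.4 z -1.6 | mom [-0.3844 -1.0534 -0.1315] toolx [ 0.0023 -0.0016 -1.    ] hdg 13.61 w 0.0293
clock: 12.3
eef_pos: [0.5399, 0.111, 0.0412]
tool_rot: [-0.084, 0.701, 0.083, 0.703]
contact_force: [4.6, -2.6, -2.0]
width: 0.0294
t12.30 way x 35.8 y 0.4 footz 16.1 mm | F way x -3.7 y -3.9 z -2.0 | mom [-0.4264 -1.0891  0.0343] toolx [ 0.0022 -0.0016 -1.    ] hdg 13.61 w 0.0294
```

```bash
for i in 1; do python3 -m inch '[0,0,0.2,0,0,0,0,0.2,0,0,0,0,0,0,0]' ; done
python3 -c "
from h import *
st()"
python3 -m inch '[0,0,0.2,0,0,0,0,0,0,0,0,0,0,0,0]'
python3 -c "
from h import *
st()"
python3 -m inch '[0,0,0.2,0,0,0,0,0,0,0,0,0,0,0,0]'
python3 -c "
from h import *
st()"
```

```text
clock: 12.55
eef_pos: [0.5389, 0.1149, 0.0412]
tool_rot: [-0.084, 0.701, 0.083, 0.703]
contact_force: [5.8, -2.1, -2.1]
width: 0.0294
t12.55 way x 39.8 y 0.4 footz 16.1 mm | F way x -3.4 y -5.2 z -2.1 | mom [-0.4828 -1.042  -0.109 ] toolx [ 0.0022 -0.0017 -1.    ] hdg 13.61 w 0.0294
clock: 12.8
eef_pos: [0.5385, 0.1168, 0.0412]
tool_rot: [-0.084, 0.701, 0.083, 0.703]
contact_force: [4.7, -2.7, -2.9]
width: 0.0292
t12.80 way x 41.7 y 0.4 footz 16.1 mm | F way x -3.7 y -4.0 z -2.9 | mom [-0.449  -1.0068 -0.0482] toolx [ 0.0023 -0.0016 -1.    ] hdg 13.60 w 0.0292
clock: 13.05
eef_pos: [0.538, 0.1187, 0.0412]
tool_rot: [-0.084, 0.701, 0.083, 0.703]
contact_force: [4.2, -2.1, -2.2]
width: 0.0291
t13.05 way x 43.7 y 0.5 footz 16.1 mm | F way x -3.1 y -3.6 z -2.2 | mom [-0.3915 -1.0302 -0.0894] toolx [ 0.0022 -0.0017 -1.    ] hdg 13.60 w 0.0291
```

```bash
S='from h import *
st()'
python3 -m inch '[0,0,0.2,0,0,0,0,0.2,0,0,0,0,0,0,0]' >/dev/null; python3 -c "$S"
python3 -m inch '[0,0,0.2,0,0,0,0,0.2,0,0,0,0,0,0,0]' >/dev/null; python3 -c "$S"
```

```text
t13.30 way x 47.2 y 0.4 footz 16.1 mm | F way x -5.0 y -3.9 z -2.5 | mom [-0.7794 -1.0724 -0.0328] toolx [ 0.0024 -0.0027 -1.    ] hdg 13.63 w 0.0292
t13.55 way x 50.1 y 0.4 footz 16.2 mm | F way x -10.4 y -3.8 z -1.2 | mom [-1.4656 -1.2502 -0.0733] toolx [ 0.0029 -0.0044 -1.    ] hdg 13.66 w 0.0292
```

```bash
S='from h import *
st()'
python3 -m inch '[0,0,0.2,0,0,0,0,0.2,0,0,0,0,0,0,0]' >/dev/null; python3 -c "$S"
```

```text
t13.80 way x 52.9 y 0.4 footz 16.3 mm | F way x -15.4 y -3.4 z -0.9 | mom [-2.1417 -1.43   -0.0379] toolx [ 0.0033 -0.0061 -1.    ] hdg 13.69 w 0.0294
```

```bash
S='from h import *
st()'
python3 -m inch '[0,0,0.05,0,0,0,0,0,0,0,0,0,0,0,0]' >/dev/null; python3 -c "$S"
python3 -m inch '[0,0,-0.15,0.05,0,0,0,0,0,0,0,0,0,0,0]' >/dev/null; python3 -c "$S"
```

```text
t14.05 way x 52.9 y 0.4 footz 16.3 mm | F way x -17.0 y -4.5 z -1.7 | mom [-2.3541 -1.3257 -0.0803] toolx [ 0.0034 -0.0065 -1.    ] hdg 13.69 w 0.0289
t14.30 way x 52.9 y 0.4 footz 16.2 mm | F way x -11.5 y -2.5 z -0.3 | mom [-1.5541 -0.9837 -0.113 ] toolx [ 0.0017 -0.0043 -1.    ] hdg 13.63 w 0.0296
```

```bash
S='from h import *
st()'
python3 -m inch '[0,0,-0.15,0.05,0,0,0,0,0,0,0,0,0,0,0]' >/dev/null; python3 -c "$S"
python3 -m inch '[0,0,-0.1,0,0,0,0,0,0,0,0,0,0,0,0]' >/dev/null; python3 -c "$S"
```

```text
t14.55 way x 52.8 y 0.4 footz 16.1 mm | F way x -7.9 y -2.4 z 0.9 | mom [-0.8576 -0.6713 -0.1863] toolx [ 0.0003 -0.0025 -1.    ] hdg 13.59 w 0.0295
t14.80 way x 52.7 y 0.4 footz 16.1 mm | F way x -5.8 y -0.9 z 0.8 | mom [-0.7999 -0.5833 -0.1718] toolx [ 0.0001 -0.0012 -1.    ] hdg 13.58 w 0.0293
```

```bash
S='from h import *
st()'
python3 -m inch '[0,0,-0.1,0,0,0,0,0,0,0,0,0,0,0,0]' >/dev/null; python3 -c "$S"
python3 -m inch '[1,0,0,0,0,1,0,0,0,0,1,0,0,0,0,1,0,0,0,0,1,0,0,0,0,1,0,0,0,0,1,0,0,0,0,1,0,0,0,0]'; python3 -c "$S"
```

```text
t15.05 way x 52.7 y 0.4 footz 16.1 mm | F way x -1.9 y -1.3 z 2.5 | mom [-0.2581 -0.3811 -0.1643] toolx [-0.0002  0.0001 -1.    ] hdg 13.58 w 0.0291
clock: 15.72
eef_pos: [0.5361, 0.1273, 0.0411]
tool_rot: [-0.084, 0.702, 0.084, 0.702]
contact_force: [0.6, 0.1, -0.5]
width: 0.0855
t15.72 way x 52.6 y 0.3 footz 16.0 mm | F way x -0.0 y -0.7 z -0.5 | mom [ 0.0149  0.0037 -0.0074] toolx [-0.0001 -0.     -1.    ] hdg 13.58 w 0.0855
```

Released cleanly. Withdraw upward, back to the side, and look.

```bash
python3 -m inch '[1,-1,0,0,0,1,-2,0,0,0,1,-3,0,0,0,1,-3,0,0,0,1,-3,0,0,0,1,-3,0,0,0,1,0,0,0,0]' 
python3 -m inch '[1,0,-4,0,0,1,0,-4,0,0,1,0,-4,0,0,1,0,-4,0,0,1,0,-4,0,0,1,0,-4,0,0,1,0,-4,0,0,1,0,-4,0,0,1,0,-4,0,0,1,0,0,0,0]' 
python3 - <<'E'
from h import *
o=np.array([.5487,.0763]);th=np.radians(103.55);ex=np.array([np.cos(th),np.sin(th)]);ey=np.array([-ex[1],ex[0]])
for n in("top","side"):
    c=ctrl.read_camera(n); p=proj(c,[.545,.08,.03])[0].astype(int); im=c["pixels"][...,::-1]
    x,y=p; print(n,x-65,y-50); cv2.imwrite(f"pics/{n}5.png",cv2.resize(im[max(0,y-50):y+50,max(0,x-65):x+65],None,fx=6,fy=6,interpolation=cv2.INTER_CUBIC)); cv2.imwrite(f"pics/{n}5f.png",im)
E
```

```text
clock: 16.3
eef_pos: [0.5407, 0.1282, 0.1997]
tool_rot: [-0.083, 0.697, 0.084, 0.707]
contact_force: [0.9, -0.1, 1.0]
width: 0.0854
clock: 17.13
eef_pos: [0.6216, -0.2298, 0.1915]
tool_rot: [-0.083, 0.702, 0.08, 0.703]
contact_force: [0.2, 0.4, 0.6]
width: 0.0853
top 146 134
side 176 140
```

View pics/side5.png

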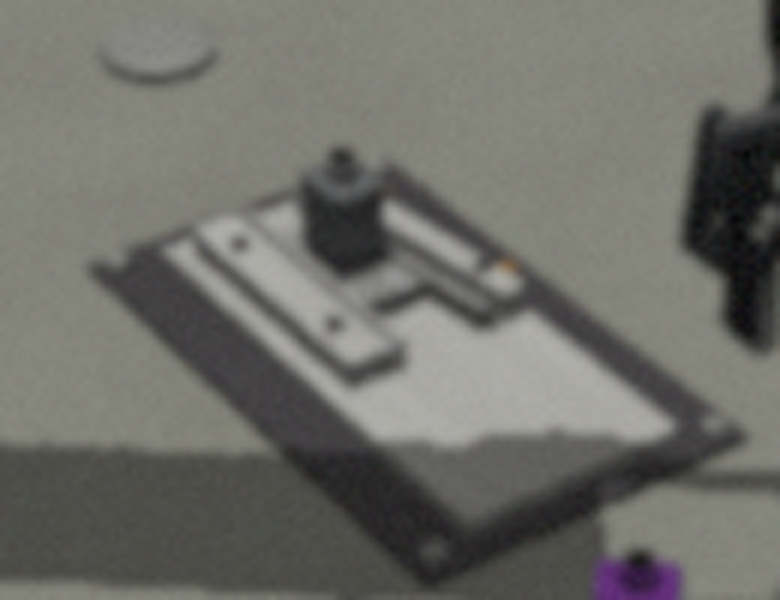

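View pics/top5.png

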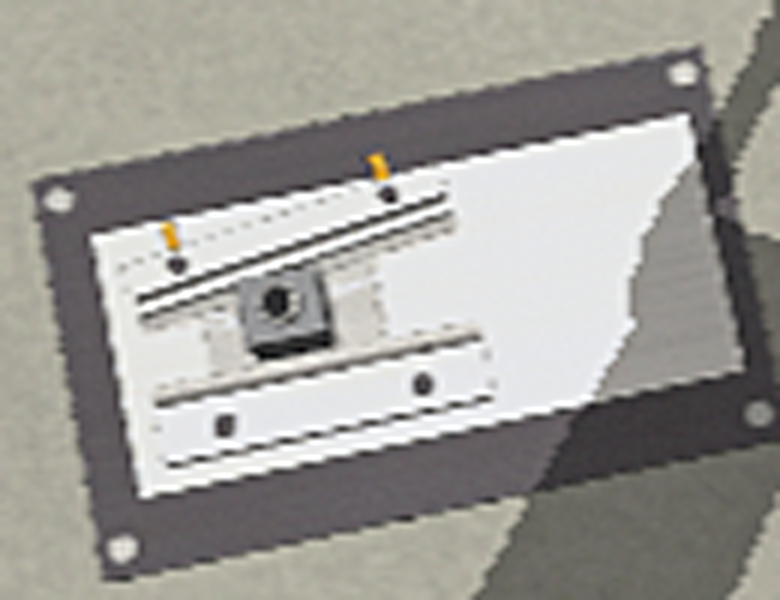

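View pics/top5f.png

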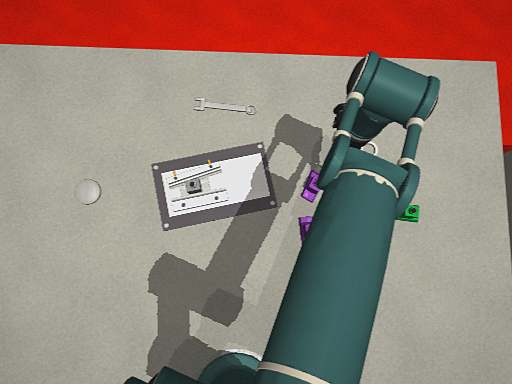

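```bash
python3 - <<'E'
from h import *
c=ctrl.read_camera("top")
p=onz(c,[(146+278.5/6-.5,134+303.5/6-.5)],.093)[0,:2]
th=np.radians(103.55);ex=np.array([np.cos(th),np.sin(th)]);ey=np.array([-ex[1],ex[0]])
d=p-[.5487,.0763];print("stub in way frame mm",d@ex*1e3,d@ey*1e3)
st(); print(ctrl.hand_in())
E
```

```text
stub in way frame mm 51.79541877690801 0.9982626662682291
t17.28 way x -307.7 y 0.5 footz 165.8 mm | F way x 0.1 y 0.4 z -0.5 | mom [ 0.0119  0.0329 -0.0019] toolx [-0.0006  0.0008 -1.    ] hdg 13.49 w 0.0852
the job is handed in; nothing more can be done
None
```

The gauge head is wedged in the tapered way between the straight jaw and the sprung strip. I let go and handed the job in at 17.3 s.

- **Placing:** I gripped the housing across its y sides and set the foot down on the landing, narrow end first. I then slid it along the straight jaw with about 5 N of side contact.
- **Wedging:** The foot first touched the strip with its origin at about x = +46 mm in the way's frame. I tightened it to x ≈ +52.8 mm. The last reading at the wrist was about 17 N, roughly 3–4 N of which was sliding friction. That works out at a strip deflection of about 0.8 mm, well short of its 3 mm stop.
- **Letting go:** I backed the arm off until the force was nearly zero, opened the fingers and withdrew.

**Last checks:**
- **Position:** From the top camera, the stub is at x ≈ 51.8, y ≈ 1.0 mm in the way's frame. The arm put it at about 52.6, 0.3 mm when I let go, so the two agree within the 2 mm calibration.
- **Seating:** Both views show the foot upright and seated between the jaws.
- **Bystanders:** The flange and the wrench are where they were. The arm partly hid the ring and some look-alikes in the final top view, so I could not fully check those.
- **Strip:** I did not measure the strip deflection directly; it is inferred from how far the foot slid and the force.

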